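Lift a freshly lacquered speaker grille with a spatula and lay it on the drying rack

ROBOT

A 6-joint arm with a two-finger parallel gripper is mounted at the origin on the work surface. World frame = base frame: x ahead of the robot, y to its left, z up, the work surface at z = 0. Lengths are in m, angles in rad, forces in N, time in s.
With the tool pointing down it reaches from about 0.425 to 0.95 m from the base axis. Payload 3.5 kg.
Tool frame: the origin (TCP) lies at the very end of the fingers, on their centre line; the grasp point (between the pads) lies 19 mm behind it (ctrl.pinch_z is the distance from the TCP to the grasp point, in m); z points along the fingers, y is the line along which they close (so a half turn about z gives the same grasp; the last joint's range is limited). The gripper opens to 85 mm and grips with 20 to 120 N. Pads are 22 mm wide; open, the fingers measure 114 mm over their backs; the gripper's body (76 mm by 85 mm) begins 54 mm behind the grasp point. The pads swing forward as they close: fully open they stand 13 mm farther back than shut.
Start: joints at [0.968, 0.286, 1.577, -0, 1.279, -0.15], TCP at [0.295, 0.607, 0.231] pointing down, gripper open.
Joint ranges: [-2.77, 2.77], [-0.9, 2.22], [0.21, 2.48], [-1.53, 4.67], [0.24, 2.81], [-2.84, 2.84]. Speed limits (rad/s): [2.79, 2.79, 3.14, 3.14, 3.14, 3.14].

INTERFACE

Orientations are given as a unit quaternion [x, y, z, w].
In Python, from plant import ctrl gives the robot as it stands. The module is installed in compiled form; this text tells all that it offers.
- The arm moves only by the shell command python3 -m crank 'ROWS' [OPENING] [FORCE]. ROWS is JSON, a list of rows, each a list of 6 numbers: the shift along the tool's x, y, z in cm, then the turn, a rotation vector about the tool's x, y, z in rad. In form: [[tx, ty, tz, rx, ry, rz], ...]. A call has 1 to 10 rows; each row is the pose to reach, as a shift and turn from the pose commanded when the call began, along the tool's axes at that moment; what a row does not reach only later rows make up. A row lasts 1/10 s, in which the tool goes at most 50 mm and 8.59 degrees, less where a joint would pass 70% of its speed; a pose out of reach is approached as far as the arm can. A call with a gripper value outside its range is refused whole. OPENING is the opening, from 0 (shut) to 1 (fully open), set as the call begins (- or left out, the last holds). The fingers move at their own pace and stop on an object; FORCE is the grip in N (left out, the last holds). Time passes only in rows, so rows that repeat a pose let the fingers close. It gives the time, the measured TCP pose, the force, the opening and the grip force at its end, in the units of the state.
- ctrl.get_state(): the state, without advancing time (a new reading comes with each control period).
- ctrl.read_camera(name): name is "scene" or "top" or "wrist"; returns (picture, depth): 400x640x3 uint8, blue, green, red; 400x640 float32, m along the optical axis (not along the pixel's ray), 0 where there is no reading.
- ctrl.camera_info(name): a dict with "K" (3x3 intrinsics, pixels), "origin" and "orientation" of the camera in the world. Camera axes: x right, y down, z forward; pixel columns grow to the right and rows downward; lengths in m; the calibration is good to about 2 mm. A picture is of the moment at which its call begins: read the wrist's pose just before it. camera_info takes no time and is no camera call; for the wrist camera it gives the pose at the moment of the call.
- ctrl.sign_off(): hands the job in; it is judged then, once.
The state is a dict: "time": time; "qpos": joint angles; "dq": joint speeds; "joint_efforts": joint torques, N m; "eef_pos": TCP position; "tcp_rot": TCP orientation; "contact_force": force on the tool from outside, world axes, zero at the start; "wrist_torque": the same for the moment, N m; "opening": opening from 0.0 (shut) to 1.0 (fully open); "finger_force": force on a finger pad.
Only numpy, scipy, OpenCV 4.12 (cv2) and the standard library are available. Lean on these libraries where they do the work, as an engineer would, in place of code of your own. Each camera call takes 0.05 s, during which the arm holds its last target. There are 200 camera calls.

TASK

The round speaker grille lying on the spray board in front of two dowels has just been lacquered: take the spatula, slide its blade under the grille (the dowels keep it from running away), lift it off the board and lay it gently, flat and centred, across the two rails of the drying rack. Then lay the spatula flat on the black rubber mat it came from, lengthwise within the mat and pointing the same way as before. The fingers must not touch the grille, the spatula must not be pressed hard on the board or the rack, and everything else stays where it stands.

Things in the scene. Friction and masses are not known exactly. Their poses are not given: they have to be found in the camera images.
- grille: Round dark steel speaker grille with dark dots, face up, about 0.16 kg. Disc 104 mm in diameter, 6.5 thick; underside flat out to radius 40 mm, from there bevelled up to the rim, whose lower edge is 3.5 mm above the underside. Origin: centre of the underside; z up. Too wide for the gripper.
- board: Plywood spray board, fixed, 170 (x) by 160 mm; its top is 20 mm above its origin, and 14 to 20 mm above the table. Front faces its -x, to the robot. Two dowels, 10 mm thick, 16 mm high, stand on it at x = 64.2, y = +-36 mm (62 mm clear between): a grille pushed to +x stops against both with its centre at x = 20, y = 0.
- board_top (a point): On the top of the spray board, where the centre of the grille's underside lies when the grille rests against both dowels; axes as the board's.
- rack: Wooden drying rack, fixed: base plate 110 by 110 mm, 8 thick, with two upright rails along its x, each 100 long, 10 thick, top 50 mm above the table, centred at y = +-38 mm (66 mm clear between, open at both ends). Origin: centre of the base, on the table; x points away from the robot.
- rack_top (a point): Middle of the rack between the rails, level with their tops, 50 mm above the rack's origin: where the centre of the grille's underside belongs.
- spatula: Cranked spatula, 0.15 kg, lying on its blade: steel blade 85 mm long (x 0 to 85), 50 wide, 2 thick, flat underside at z = 0; 24 mm wide neck rising backward from the blade's rear end; wooden handle x -124 to -24, 20 wide (y), z 27 to 53. Origin: middle of the blade's rear end, underside; x to the blade's tip, z up.
- spatula_grip (a point): Grip point inside the handle, near its front: x = -46, z = 40 mm in the spatula's frame; the fingers close along the spatula's y.
- spatula_tip (a point): Middle of the blade's front edge, on the underside (x = 85 mm).
- mat: Black rubber mat, fixed, 240 mm (x) by 130 mm (y), 3 mm thick, where the spatula lies at the start with the middle of its length (x = -20 mm in its frame) near the mat's middle, pointing along the mat's x. Origin: centre of the underside.
- jar: Bystander: jar, 64 mm across, 75 mm high.
- tape: Bystander: roll of tape, 90 mm across, 22 mm high.
- cap: Bystander: small round metal cap, 52 mm across, 8 mm high.

How it is judged:
By the outcome, as a careful person would: the job done as asked, in the order asked, and still so for the second after the job is handed in, with the robot touching nothing.
It also fails if it takes over 64 s, if anything falls off the work surface, if the arm or the gripper's body presses on something with over 40 N, if the wrist force passes 120 N, or if a joint passes its speed limit or range.

## Working session

There is one attempt and no reset: what is moved stays moved. The work goes in short steps, Python scripts to look and compute and a shell command to move; the robot and the scene stay as the last step left them, time stands still between calls to the robot, and variables do not carry over. Pictures are saved under pics/ and viewed, at most 10 in all, crops included, and the job is handed in when it is done.

```bash
mkdir -p pics
python3 - <<'E'
from plant import ctrl
import cv2,numpy as np
print(ctrl.get_state())
for n in("top","scene"):
    p,d=ctrl.read_camera(n); cv2.imwrite(f"pics/{n}0.png",p); np.savez(f"{n}0.npz",p=p,d=d)
    print(n,ctrl.camera_info(n))
print(ctrl.pinch_z)
E
```

```text
{'time': 0.0, 'qpos': array([ 9.68031909e-01,  2.87173122e-01,  1.57818494e+00,  3.36645823e-05,
        1.27859428e+00, -1.49980799e-01]), 'dq': array([ 2.64896897e-03,  1.07291146e-03, -1.17655081e-03,  9.93656323e-04,
        3.13251051e-07,  9.92931917e-04]), 'joint_efforts': array([ 1.63016884e-03, -4.05979121e+01, -2.92626053e+01, -4.43257591e-06,
        5.77632964e-03,  6.62724148e-06]), 'eef_pos': array([0.29486975, 0.6064563 , 0.22993791]), 'tcp_rot': array([ 2.24467461e-01,  9.74480870e-01, -1.09133360e-03, -4.48634724e-04]), 'contact_force': array([ 0.00540382, -0.69953337, -0.17529269]), 'wrist_torque': array([-0.03109254,  0.0346897 ,  0.01840323]), 'finger_force': 0.0, 'opening': 1.0025933278589403}
top {'K': array([[376.19583553,   0.        , 322.68032659],
       [  0.        , 376.19583553, 199.08278828],
       [  0.        ,   0.        ,   1.        ]]), 'origin': array([ 0.53081443, -0.00113788,  0.79655829]), 'orientation': array([-0.7054348 ,  0.70810202, -0.02434267,  0.01899214])}
scene {'K': array([[467.88311909,   0.        , 316.80760861],
       [  0.        , 467.88311909, 199.08370524],
       [  0.        ,   0.        ,   1.        ]]), 'origin': array([ 1.1160685 , -0.29423905,  0.92459313]), 'orientation': array([ 0.81760412,  0.49010586, -0.15906102, -0.25694229])}
0.0187
```

View pics/top0.png

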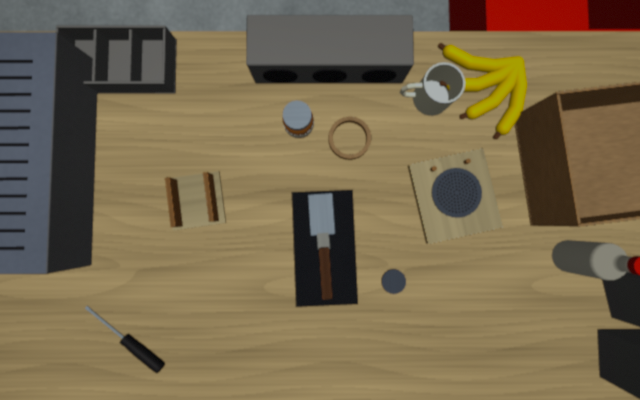

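View pics/scene0.png

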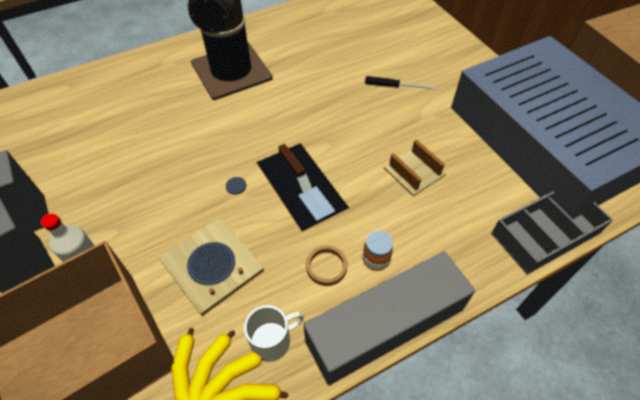

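The top view (up = +x, left = +y) shows the rack at (195,200), the mat with the spatula at (325,248) pointing up, the grille at (457,192) on its board and the dowels at (433,168) and (467,161). The cap is at (393,281), the tape at (350,138) and the jar at (298,118). The scene view agrees, and the board and rack are both slightly rotated.

```bash
cat > h.py <<'E'
import numpy as np,cv2
from scipy.spatial.transform import Rotation as R
from plant import ctrl
def snap(n,f):
    i=ctrl.camera_info(n); p,d=ctrl.read_camera(n); cv2.imwrite(f"pics/{f}.png",p)
    np.savez(f+".npz",p=p,d=d,K=i["K"],o=i["origin"],q=i["orientation"])
def load(f): return np.load(f+".npz")
def ray(z,uv):
    uv=np.atleast_2d(uv).astype(float); K=z["K"]
    return R.from_quat(z["q"]).apply(np.c_[(uv[:,0]-K[0,2])/K[0,0],(uv[:,1]-K[1,2])/K[1,1],np.ones(len(uv))])
def onz(z,uv,h):   # pixel -> world at height h
    r=ray(z,uv); return z["o"]+r*((h-z["o"][2])/r[:,2])[:,None]
def cloud(z):
    v,u=np.mgrid[0:400,0:640]; uv=np.c_[u.ravel(),v.ravel()]
    return (z["o"]+ray(z,uv)*z["d"].reshape(-1,1)).reshape(400,640,3)
def quat(yaw,pitch=0): # spatula frame yaw -> tool: x=-spat x, y=spat y, z down
    return R.from_euler('z',yaw)*R.from_euler('y',pitch)*R.from_matrix(np.diag([-1,1,-1.]))
def go(pos,yaw,pitch=0,p0=None,q0=None):
    s=ctrl.get_state(); p0=s["eef_pos"] if p0 is None else p0; r0=R.from_quat(s["tcp_rot"] if q0 is None else q0)
    print("shift cm",np.round(r0.inv().apply(np.array(pos)-p0)*100,2),"rot",np.round((r0.inv()*quat(yaw,pitch)).as_rotvec(),4))
E
python3 - <<'E'
from h import *
i=ctrl.camera_info("top");a=np.load("top0.npz");z=dict(p=a["p"],d=a["d"],K=i["K"],o=i["origin"],q=i["orientation"]);np.savez("top0.npz",**z)
c=cloud(z)
for n,u,v in [("rackbase",190,200),("railL",173,202),("railR",210,197),("grille",457,192),("blade",320,215),("handle",325,270),("mat",345,250),("board",425,220),("d1",433,168),("d2",467,161),("table",260,250),("cap",393,281),("matTL",293,193),("matTR",352,191),("matBL",297,305),("matBR",356,303)]:
    print(n,c[v,u].round(3))
print(onz(z,[[410,166],[484,150],[500,228],[427,242]],.02).round(4))
w=ctrl.camera_info("wrist");s=ctrl.get_state();r=R.from_quat(s["tcp_rot"]).inv()
print(w["K"],r.apply(w["origin"]-s["eef_pos"]),(r*R.from_quat(w["orientation"])).as_matrix().round(3))
E
```

```text
rackbase [0.578 0.27  0.009]
railL [0.572 0.291 0.046]
railR [0.582 0.217 0.048]
grille [ 0.592 -0.284  0.026]
blade [ 0.546 -0.001  0.004]
handle [ 0.438 -0.011  0.058]
mat [ 0.472 -0.054  0.   ]
board [ 0.534 -0.218  0.019]
d1 [ 0.641 -0.233  0.034]
d2 [ 0.655 -0.304  0.032]
table [0.473 0.124 0.003]
cap [ 0.408 -0.153  0.007]
matTL [0.592 0.055 0.005]
matTR [ 0.597 -0.07   0.001]
matBL [0.359 0.047 0.003]
matBR [ 0.363 -0.076  0.003]
[[ 0.6469 -0.1893  0.02  ]
 [ 0.6801 -0.345   0.02  ]
 [ 0.5173 -0.3732  0.02  ]
 [ 0.4892 -0.2215  0.02  ]]
[[337.86228708   0.         318.31572218]
 [  0.         337.86228708 192.98283747]
 [  0.           0.           1.        ]] [ 8.43116302e-02 -8.42742418e-05 -1.42459168e-01] [[-0.001 -0.945 -0.327]
 [ 1.    -0.001  0.   ]
 [-0.    -0.327  0.945]]
```

Run:
```python
from h import *
go([.52,.255,.20],0.03);
```

```text
shift cm [-35.62 -21.75   3.04] rot [-0.002  -0.0009 -0.4828]
```

```bash
python3 -m crank '[[-17.5,-11,1.5,0,0,-0.24],[-35.6,-21.8,3,0,0,-0.483],[-35.6,-21.8,3,0,0,-0.483],[-35.6,-21.8,3,0,0,-0.483],[-35.6,-21.8,3,0,0,-0.483],[-35.6,-21.8,3,0,0,-0.483],[-35.6,-21.8,3,0,0,-0.483],[-35.6,-21.8,3,0,0,-0.483],[-35.6,-21.8,3,0,0,-0.483],[-35.6,-21.8,3,0,0,-0.483]]' && python3 -m crank '[[0,0,0,0,0,0],[0,0,0,0,0,0]]'
python3 - <<'E'
from h import *
snap("wrist","rack1"); print(ctrl.get_state()["eef_pos"]); go([.52,.255,.20],0.03); go([.46,-.01,.19],.03)
E
```

```text
time: 1.1
eef_pos: [0.5212, 0.2523, 0.2005]
tcp_rot: [-0.013, 1.0, -0.0, -0.001]
contact_force: [-0.8, 0.5, -0.3]
opening: 1.0
finger_force: 0.0
time: 1.3
eef_pos: [0.5193, 0.2561, 0.2011]
tcp_rot: [-0.016, 1.0, 0.0, -0.0]
contact_force: [-0.6, -0.5, 0.5]
opening: 0.999
finger_force: 0.0
[0.51925953 0.25630961 0.20122444]
shift cm [-0.07 -0.13  0.12] rot [ 0.0002 -0.0004  0.0019]
shift cm [  6.77 -26.43   1.12] rot [ 0.0002 -0.0004  0.0019]
```

View pics/rack1.png

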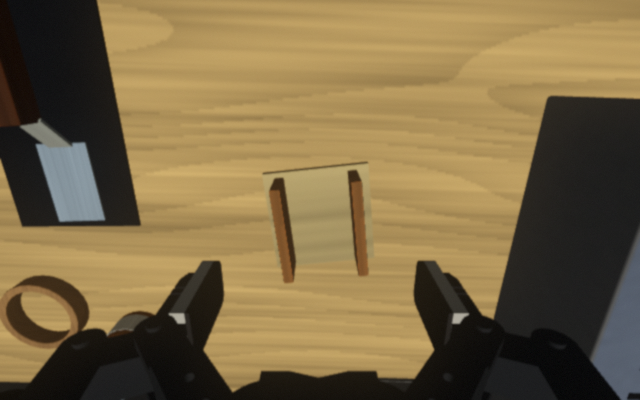

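The wrist view (image up = towards the robot) shows the rack at about (318,220), with its two rails at x≈282 and x≈358 and slightly yawed. Next, move to the spatula and the board and fit the rack from the depth data.

```bash
python3 -m crank '[[3,-13,0.5,0,0,0],[6.8,-26.4,1,0,0,0],[6.8,-26.4,1,0,0,0],[6.8,-26.4,1,0,0,0],[6.8,-26.4,1,0,0,0],[6.8,-26.4,1,0,0,0],[6.8,-26.4,1,0,0,0],[6.8,-26.4,1,0,0,0]]'
python3 - <<'E'
from h import *
snap("wrist","spat1"); go([.53,-.275,.19],-.18)
z=load("rack1");c=cloud(z)
m=(abs(c[...,0]-.575)<.09)&(abs(c[...,1]-.255)<.075)&(c[...,2]>.02)&(c[...,2]<.07)
P=c[m];print(len(P),np.percentile(P[:,2],[50,90,97,99]).round(4))
t=P[(P[:,2]>.042)]
for s in(1,-1):
    q=t[(t[:,1]-.255)*s>0];r=cv2.minAreaRect(q[:,:2].astype(np.float32)*1000);print(r)
b=c[(abs(c[...,0]-.575)<.09)&(abs(c[...,1]-.255)<.09)&(c[...,2]>.0045)];print(cv2.minAreaRect(b[:,:2].astype(np.float32)*1000))
E
```

```text
time: 2.15
eef_pos: [0.4601, -0.0099, 0.1916]
tcp_rot: [-0.015, 1.0, 0.0, 0.0]
contact_force: [0.3, 0.1, -0.1]
opening: 1.003
finger_force: 0.0
shift cm [ -6.14 -26.76   0.15] rot [0.0005 0.0005 0.2115]
2671 [0.0492 0.0503 0.0507 0.051 ]
((573.2866821289062, 297.5204162597656), (100.29356384277344, 10.090432167053223), 7.9908952713012695)
((583.5089721679688, 222.3026885986328), (99.58015441894531, 10.30031967163086), 7.9876556396484375)
((565.4179077148438, 262.8260192871094), (136.82911682128906, 148.632568359375), 7.303567409515381)
```

View pics/spat1.png

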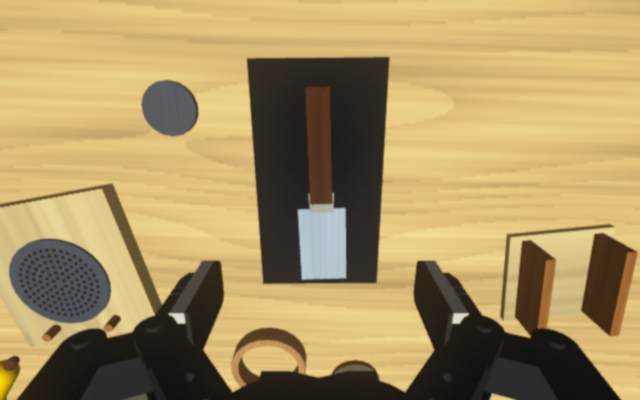

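The spatula lies in the middle of the mat. Its blade is at (322,243), its handle at (318,145), and the mat's corners are at (248,58), (389,57), (378,283) and (264,283). Next is the board.

```bash
python3 -m crank '[[-3,-13,0,0,0,0.1],[-6.1,-26.8,0.2,0,0,0.21],[-6.1,-26.8,0.2,0,0,0.21],[-6.1,-26.8,0.2,0,0,0.21],[-6.1,-26.8,0.2,0,0,0.21],[-6.1,-26.8,0.2,0,0,0.21],[-6.1,-26.8,0.2,0,0,0.21],[-6.1,-26.8,0.2,0,0,0.21]]'
python3 - <<'E'
from h import *
snap("wrist","board1")
z=load("spat1");c=cloud(z)
def rect(P): print(len(P),[np.round(x,1) for x in cv2.minAreaRect(P[:,:2].astype(np.float32)*1000)],'z',np.percentile(P[:,2],[50,95]).round(4))
near=(c[...,0]>.33)&(c[...,0]<.61)&(abs(c[...,1]+.01)<.1)
g=z["p"].max(2)
H=c[near&(c[...,2]>.045)&(c[...,2]<.07)];rect(H)
B=c[near&(c[...,2]<.015)&(g>110)&(z["p"][...,0]>z["p"][...,2]*1.02)];rect(B)
k=np.zeros((400,640),np.uint8);k[near&(g<40)&(c[...,2]<.01)]=255
k=cv2.morphologyEx(k,cv2.MORPH_OPEN,np.ones((5,5)));rect(c[k>0])
print(onz(z,[[248,58],[389,57],[378,283],[264,283]],.003).round(4))
print(onz(z,[[297,209],[346,208],[346,278],[301,280]],.005).round(4))
z=load("board1");c=cloud(z)
near=(abs(c[...,0]-.59)<.14)&(abs(c[...,1]+.28)<.14)
rect(c[near&(c[...,2]>.013)&(c[...,2]<.05)])
g=z["p"].max(2)
G=c[near&(abs(c[...,2]-.0265)<.004)&(g<95)];rect(G)
print(cv2.minEnclosingCircle(G[:,:2].astype(np.float32)*1000))
D=near&(c[...,2]>.0315)&(c[...,2]<.045)
n,l,st,ce=cv2.connectedComponentsWithStats(D.astype(np.uint8))
for i in range(1,n):
    if st[i,4]>15: print(ce[i],st[i,4],c[l==i].mean(0).round(4), c[l==i].max(0).round(4), c[l==i].min(0).round(4))
E
```

```text
time: 3.0
eef_pos: [0.5298, -0.2753, 0.1887]
tcp_rot: [0.089, 0.996, 0.001, -0.0]
contact_force: [-0.1, -0.1, 0.0]
opening: 1.004
finger_force: 0.0
2814 [array([432.6, -10. ]), array([99.6, 20. ]), np.float64(3.6)] z [0.0556 0.0568]
3197 [array([549.1,  -3.2]), array([90.3, 50.6]), np.float64(3.6)] z [0.0045 0.0057]
6030 [array([445.3,  -7.1]), array([120.3,  90.7]), np.float64(4.4)] z [0.0027 0.0038]
[[ 0.3623 -0.0768  0.003 ]
 [ 0.3577  0.0515  0.003 ]
 [ 0.5974  0.0624  0.003 ]
 [ 0.6011 -0.0678  0.003 ]]
[[ 0.5082 -0.0308  0.005 ]
 [ 0.5056  0.0205  0.005 ]
 [ 0.5905  0.0252  0.005 ]
 [ 0.5946 -0.0255  0.005 ]]
25143 [array([ 612.9, -320. ]), array([206.1, 244.9]), np.float64(12.3)] z [0.019  0.0259]
7552 [array([ 630. , -338.2]), array([115.5, 236.9]), np.float64(28.4)] z [0.0251 0.0262]
((643.2578735351562, -331.6641540527344), 122.54191589355469)
[378.35365854 270.74390244] 82 [ 0.6405 -0.2336  0.0343] [ 0.6455 -0.229   0.0363] [ 0.6356 -0.2383  0.0315]
[312.96       293.98666667] 75 [ 0.656  -0.3037  0.0342] [ 0.6609 -0.2992  0.0361] [ 0.6515 -0.3085  0.0318]
```

View pics/board1.png

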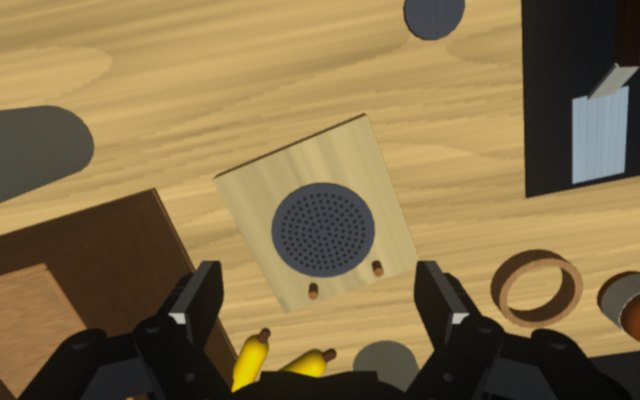

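The board view shows the grille at (323,229), the dowels at (378,270) and (313,293), and a board yaw of about +12.5° (my sign guess was wrong). Next, fit the grille and head to the grasp.

Run:
```python
from h import *
z=load("board1");c=cloud(z)
near=(np.hypot(c[...,0]-.59,c[...,1]+.282)<.075)
k=(near&(abs(c[...,2]-.0258)<.004)&(z["p"].max(2)<100)).astype(np.uint8)
k=cv2.morphologyEx(k,cv2.MORPH_CLOSE,np.ones((7,7)))
n,l,st,ce=cv2.connectedComponentsWithStats(k);i=1+st[1:,4].argmax();print(st[i],ce[i])
cnt=max(cv2.findContours((l==i).astype(np.uint8),0,1)[0],key=len)[:,0]
e=cv2.fitEllipse(onz(z,cnt,.0255)[:,:2].astype(np.float32)*1000);print(e)
b=c[(np.hypot(c[...,0]-.57,c[...,1]+.28)<.13)&(abs(c[...,2]-.019)<.004)&(z["p"].max(2)>120)]
print(np.percentile(b[:,2],[50]),[np.median(b[abs(b[:,0]-x)<.01,2]).round(4) for x in(.52,.56,.6,.64)])
yb=.2176;ux=np.array([np.cos(yb),np.sin(yb)]);mid=np.array([.6483,-.2687]);rest=mid-.0442*ux
d=np.array(e[0])/1000-rest;print("rest",rest,"grille off rest (bx,by) mm",1000*d@ux,1000*(d@[-ux[1],ux[0]]))
go([.4607,-.0082,.12],.063)
```

```text
[ 272  183  102   94 7558] [322.60240804 229.56496428]
((591.9777221679688, -282.0867004394531), (100.96601867675781, 102.08695983886719), 83.23977661132812)
[0.0185104] [np.float64(0.0185), np.float64(0.0185), np.float64(0.0185), np.float64(0.0185)]
rest [ 0.60514231 -0.2782422 ] grille off rest (bx,by) mm -13.684120300095923 -0.9117817327604216
shift cm [11.48 25.01  6.92] rot [ 0.0012 -0.0009 -0.2406]
```

```bash
python3 -m crank '[[5,12,3,0,0,-0.12],[11.5,25,6.9,0,0,-0.24],[11.5,25,6.9,0,0,-0.24],[11.5,25,6.9,0,0,-0.24],[11.5,25,6.9,0,0,-0.24],[11.5,25,6.9,0,0,-0.24],[11.5,25,6.9,0,0,-0.24],[11.5,25,6.9,0,0,-0.24],[11.5,25,6.9,0,0,-0.24]]' 0.6 60
python3 - <<'E'
from h import *
go([.4607,-.0082,.0243],.063)
E
```

```text
time: 3.95
eef_pos: [0.4613, -0.0102, 0.1212]
tcp_rot: [-0.031, 1.0, -0.0, 0.001]
contact_force: [-0.3, -0.7, 0.0]
opening: 0.601
finger_force: 0.0
shift cm [0.06 0.21 9.69] rot [-0.0008  0.0018 -0.002 ]
```

```bash
python3 -m crank '[[0,0.1,3,0,0,0],[0,0.1,6,0,0,0],[0,0.1,9.7,0,0,0],[0,0.1,9.7,0,0,0],[0,0.1,9.7,0,0,0],[0,0.1,9.7,0,0,0]]'
python3 - <<'E'
from h import *
snap("wrist","g1"); go([.4607,-.0082,.0243],.063)
E
```

```text
time: 4.55
eef_pos: [0.4626, -0.0101, 0.0254]
tcp_rot: [-0.03, 1.0, -0.001, 0.002]
contact_force: [0.6, 0.2, 0.0]
opening: 0.599
finger_force: 0.0
shift cm [0.19 0.2  0.14] rot [-0.0014  0.0044 -0.0034]
```

View pics/g1.png

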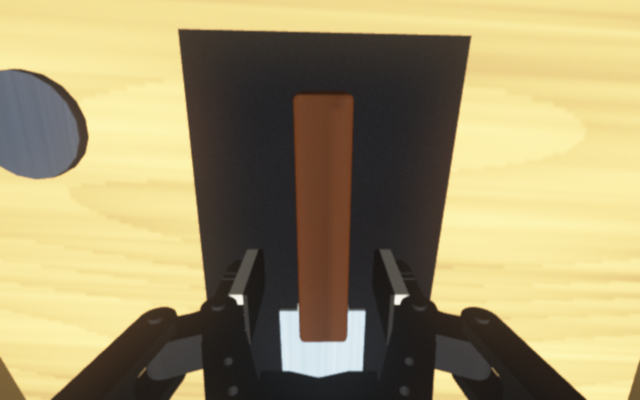

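The handle (columns 300–348 near the pads) lies centred between the pads at about 245 and 395. Close the gripper.

```bash
python3 -m crank '[[0.1,0.1,0.1,0,0,0],[0.1,0.1,0.1,0,0,0],[0.1,0.1,0.1,0,0,0],[0.1,0.1,0.1,0,0,0],[0.1,0.1,0.1,0,0,0],[0.1,0.1,0.1,0,0,0],[0.1,0.1,0.1,0,0,0],[0.1,0.1,0.1,0,0,0]]' 0 100 && python3 -m crank '[[0,0,0,0,0,0],[0,0,0,0,0,0]]'
python3 - <<'E'
from h import *
print(ctrl.get_state()); go([.4607,-.0082,.0243],.063)
E
```

```text
time: 5.4
eef_pos: [0.4601, -0.0084, 0.0235]
tcp_rot: [-0.03, 1.0, -0.0, 0.0]
contact_force: [-2.4, 0.1, 5.5]
opening: 0.223
finger_force: 97.4
time: 5.6
eef_pos: [0.4601, -0.0083, 0.0235]
tcp_rot: [-0.03, 1.0, -0.0, 0.0]
contact_force: [-2.3, -0.0, 6.4]
opening: 0.22
finger_force: 97.4
{'time': 5.6, 'qpos': array([-2.39109029e-01,  1.05387324e-01,  2.22210781e+00, -1.49649637e-04,
        8.13104586e-01, -1.87044249e+00]), 'dq': array([ 0.00114521,  0.00133708,  0.00029684, -0.00037846, -0.00175114,
       -0.000439  ]), 'joint_efforts': array([-1.10300733e-01, -2.37114966e+01, -2.08576477e+01,  3.44146485e-02,
       -4.04571639e-01,  2.28018587e-02]), 'eef_pos': array([ 0.46009057, -0.00833063,  0.02352843]), 'tcp_rot': array([-3.03153137e-02,  9.99540260e-01, -1.84544184e-04,  4.64089420e-04]), 'contact_force': array([-2.25216686, -0.01304889,  6.38963816]), 'wrist_torque': array([0.03621298, 0.18869402, 0.07467785]), 'finger_force': 97.37707614898682, 'opening': 0.21968901620932452}
shift cm [-0.06  0.01 -0.08] rot [-0.0004  0.0009 -0.0024]
```

```bash
python3 -m crank '[[0,0,-1.5,0,0,0],[0,0,-4,0,0,0],[0,0,-7,0,0,0],[0,0,-7,0,0,0],[0,0,-7,0,0,0],[0,0,-7,0,0,0]]'
python3 - <<'E'
from h import *
print(ctrl.get_state()["wrist_torque"])
go([.4006,-.3235,.075],.2176)
E
```

```text
time: 6.2
eef_pos: [0.4582, -0.008, 0.0908]
tcp_rot: [-0.03, 1.0, 0.0, -0.001]
contact_force: [-0.9, -0.2, -1.8]
opening: 0.221
finger_force: 97.6
[-0.04708442  0.1247337   0.00202925]
shift cm [  7.64 -31.15   1.58] rot [ 0.0011 -0.0029 -0.1574]
```

```bash
python3 -m crank '[[2,-4,0,0,0,-0.03],[4,-15,0.5,0,0,-0.09],[7.6,-31.2,1.6,0,0,-0.157],[7.6,-31.2,1.6,0,0,-0.157],[7.6,-31.2,1.6,0,0,-0.157],[7.6,-31.2,1.6,0,0,-0.157],[7.6,-31.2,1.6,0,0,-0.157],[7.6,-31.2,1.6,0,0,-0.157],[7.6,-31.2,1.6,0,0,-0.157],[7.6,-31.2,1.6,0,0,-0.157]]' && python3 -m crank '[[0,0,0,0,0,0],[0,0,0,0,0,0]]'
python3 - <<'E'
from h import *
go([.4006,-.3235,.075],.2176)
print(ctrl.get_state()["contact_force"])
snap("top","pre")
z=load("pre");c=cloud(z);q=c-[.4006,-.3235,0];
ux=np.array([np.cos(.2176),np.sin(.2176)]);a=q[...,0]*ux[0]+q[...,1]*ux[1];b=-q[...,0]*ux[1]+q[...,1]*ux[0]
m=(a>.03)&(a<.15)&(abs(b)<.05)&(c[...,2]>.035)&(c[...,2]<.08)
A,B,Z=a[m],b[m],c[...,2][m];print(m.sum(),A.min(),A.max(),B.min(),B.max())
k=(A>.06)
print(np.linalg.lstsq(np.c_[A[k],B[k],np.ones(k.sum())],Z[k],rcond=None)[0],np.median(Z[k]),B[k].min(),B[k].max())
for s in(.07,.09,.11,.125):
    w=abs(A-s)<.006;print(s,B[w].min().round(4),B[w].max().round(4),np.median(Z[w]).round(4))
E
```

```text
time: 7.2
eef_pos: [0.4019, -0.3226, 0.0749]
tcp_rot: [-0.109, 0.994, 0.001, -0.001]
contact_force: [0.7, 0.5, -1.4]
opening: 0.219
finger_force: 98.1
time: 7.4
eef_pos: [0.4027, -0.3231, 0.0762]
tcp_rot: [-0.109, 0.994, 0.0, -0.0]
contact_force: [-0.9, -0.3, -0.9]
opening: 0.219
finger_force: 98.1
shift cm [0.21 0.01 0.12] rot [ 0.0004 -0.0002  0.0013]
[-0.87034519 -0.2831417  -0.86605936]
1269 0.030003523886808915 0.13177808484226441 -0.02567752578773882 0.02563879718173993
[-0.00455243  0.00353675  0.05792824] 0.05752999173056528 -0.02567752578773882 0.02563879718173993
0.07 -0.0249 0.0256 0.0576
0.09 -0.025 0.0256 0.0575
0.11 -0.0255 0.0255 0.0577
0.125 -0.0257 0.0255 0.0574
```

```bash
python3 -m crank '[[0.1,0,1,0,0,0],[0.1,0,2,0,0,0],[0.1,0,3,0,0,0],[0.1,0,3.3,0,0,0],[0.1,0,3.3,0,0,0],[0.1,0,3.3,0,0,0]]' && python3 -m crank '[[0,0,0.05,0,0,0],[0,0,0.1,0,0,0],[0,0,0.1,0,0,0]]' && python3 -m crank '[[0,0,0.05,0,0,0],[0,0,0.1,0,0,0],[0,0,0.1,0,0,0]]'
python3 - <<'E'
from h import *
s=ctrl.get_state();print(s["contact_force"],s["wrist_torque"],s["eef_pos"])
E
```

```text
time: 8.05
eef_pos: [0.4015, -0.3247, 0.0433]
tcp_rot: [-0.108, 0.994, -0.0, -0.0]
contact_force: [-0.2, 0.3, -1.6]
opening: 0.22
finger_force: 98.2
time: 8.35
eef_pos: [0.4016, -0.3247, 0.0426]
tcp_rot: [-0.108, 0.994, -0.0, 0.0]
contact_force: [-0.2, 0.4, -1.4]
opening: 0.216
finger_force: 98.2
time: 8.65
eef_pos: [0.4014, -0.3245, 0.0413]
tcp_rot: [-0.108, 0.994, 0.0, -0.0]
contact_force: [-0.2, 0.5, -2.1]
opening: 0.22
finger_force: 98.2
[-0.23775385  0.54824792 -2.07062077] [-0.02891757  0.12658325 -0.03681745] [ 0.40142849 -0.32447369  0.04128333]
```

```bash
for i in 1; do python3 -m crank '[[0,0,0.05,0,0,0],[0,0,0.1,0,0,0],[0,0,0.1,0,0,0]]' && python3 -m crank '[[0,0,0.03,0,0,0],[0,0,0.05,0,0,0],[0,0,0.05,0,0,0]]'; done; python3 -c "
from h import *
s=ctrl.get_state();print(s['contact_force'],s['wrist_torque'],s['eef_pos'])"
```

```text
time: 8.95
eef_pos: [0.4014, -0.3245, 0.0402]
tcp_rot: [-0.108, 0.994, 0.0, -0.0]
contact_force: [-0.1, -0.1, -2.4]
opening: 0.219
finger_force: 98.2
time: 9.25
eef_pos: [0.4015, -0.3245, 0.0399]
tcp_rot: [-0.108, 0.994, -0.0, -0.0]
contact_force: [-0.7, 1.3, -0.9]
opening: 0.215
finger_force: 98.2
[-0.74679172  1.32602601 -0.93473051] [0.0425337  0.09962414 0.06538938] [ 0.40147183 -0.32454274  0.03986473]
```

```bash
python3 -m crank '[[0,0,0.03,0,0,0],[0,0,0.05,0,0,0],[0,0,0.05,0,0,0]]'; python3 -c "
from h import *
s=ctrl.get_state();print(s['contact_force'],s['wrist_torque'],s['eef_pos'])
u=np.array([np.cos(.2176),np.sin(.2176)]);r=np.array([.6051,-.2782]);d=s['eef_pos'][:2]-r
print(d@u,d@[-u[1],u[0]]);t=r-.1015*u;go([*t,.0394],.2176)"
```

```text
time: 9.55
eef_pos: [0.4015, -0.3246, 0.0396]
tcp_rot: [-0.108, 0.994, -0.0, 0.0]
contact_force: [-2.1, 0.1, 0.8]
opening: 0.22
finger_force: 98.3
[-2.11673208  0.08870179  0.75264731] [ 0.04590082 -0.01061934  0.05786143] [ 0.40149143 -0.32463251  0.03955573]
-0.20883131734385751 -0.001381147460655108
shift cm [-10.73   0.14   0.02] rot [-0.0002 -0.     -0.0003]
```

```bash
python3 -m crank '[[-0.5,0.05,-0.02,0,0,0],[-1,0.1,-0.02,0,0,0],[-1.4,0.1,-0.02,0,0,0],[-1.8,0.1,-0.02,0,0,0],[-2.2,0.1,-0.02,0,0,0],[-2.6,0.1,-0.02,0,0,0],[-3,0.1,-0.02,0,0,0],[-3.4,0.1,-0.02,0,0,0],[-3.8,0.1,-0.02,0,0,0],[-4,0.1,-0.02,0,0,0]]'; python3 -m crank '[[-0.3,0,0,0,0,0],[-0.6,0,0,0,0,0],[-0.9,0,0,0,0,0],[-1.2,0,0,0,0,0],[-1.2,0,0,0,0,0]]';python3 -c "
from h import *
s=ctrl.get_state();print(s['contact_force'],s['wrist_torque'],s['eef_pos'])
snap('top','slide1');snap('wrist','slide1w')
z=load('slide1');c=cloud(z)
k=((np.hypot(c[...,0]-.6,c[...,1]+.28)<.085)&(abs(c[...,2]-.027)<.006)&(z['p'].max(2)<95)).astype(np.uint8);k=cv2.morphologyEx(k,cv2.MORPH_CLOSE,np.ones((5,5)))
n,l,st,ce=cv2.connectedComponentsWithStats(k);i=1+st[1:,4].argmax();P=c[l==i];P=P[P[:,2]>.021];print(cv2.minEnclosingCircle(P[:,:2].astype(np.float32)*1000),np.linalg.lstsq(np.c_[P[:,:2]-[.605,-.278],np.ones(len(P))],P[:,2],rcond=None)[0])
w=cv2.resize(cv2.imread('pics/slide1.png')[100:300,340:560],None,fx=3,fy=3);cv2.imwrite('pics/s1.png',w[:600])"
```

```text
time: 10.55
eef_pos: [0.4407, -0.3149, 0.0396]
tcp_rot: [-0.109, 0.994, -0.0, 0.0]
contact_force: [-3.5, -1.0, 2.0]
opening: 0.219
finger_force: 98.6
time: 11.05
eef_pos: [0.4526, -0.3123, 0.0396]
tcp_rot: [-0.108, 0.994, -0.0, 0.0]
contact_force: [-0.9, -0.8, 1.2]
opening: 0.218
finger_force: 98.5
[-0.9100591  -0.76277562  1.17675429] [0.00682871 0.00612661 0.04984837] [ 0.45264049 -0.31226887  0.039583  ]
((569.6365966796875, -166.15264892578125), 169.52012634277344) [-0.25286085  0.80230576  0.02919805]
```

View pics/s1.png

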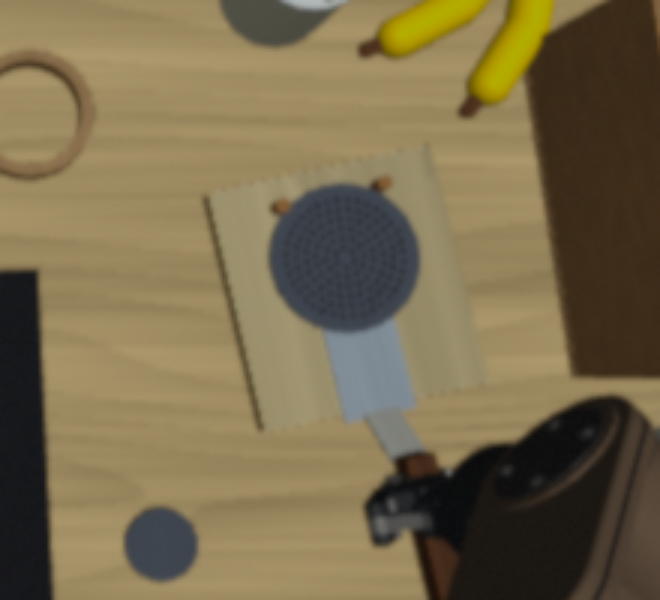

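The grille rests against both dowels with the blade behind it, on its axis (crop: grille centre (345,258), blade around (368,370)). Continue sliding.

```bash
python3 -m crank '[[-0.3,0,0,0,0,0],[-0.6,0,0,0,0,0],[-0.9,0,0,0,0,0],[-1.2,0,0,0,0,0],[-1.5,0,0,0,0,0]]'; python3 -c "
from h import *
s=ctrl.get_state();print(s['contact_force'],s['wrist_torque'],s['eef_pos'])
u=np.array([np.cos(.2176),np.sin(.2176)]);r=np.array([.6051,-.2782]);d=s['eef_pos'][:2]-r
print(d@u,d@[-u[1],u[0]])"
```

```text
time: 11.65
eef_pos: [0.4668, -0.3091, 0.0396]
tcp_rot: [-0.108, 0.994, -0.0, -0.0]
contact_force: [-4.1, -0.7, 2.7]
opening: 0.218
finger_force: 98.7
[-4.10913701 -0.70421832  2.70826785] [-0.1986468   0.34832392 -0.01764615] [ 0.46678641 -0.30911372  0.03957872]
-0.1417257985762849 -0.00032463657840977434
```

```bash
python3 -m crank '[[-0.4,0,0,0,0,0],[-0.8,0,0,0,0,0],[-1.2,0,0,0,0,0],[-1.6,0,0,0,0,0],[-2,0,0,0,0,0]]';python3 -m crank '[[-0.4,0,0,0,0,0],[-0.8,0,0,0,0,0],[-1.2,0,0,0,0,0],[-1.6,0,0,0,0,0],[-2,0,0,0,0,0],[-2,0,0,0,0,0],[-2,0,0,0,0,0]]'; python3 -c "
from h import *
s=ctrl.get_state();print(s['contact_force'],s['wrist_torque'],s['eef_pos'])
u=np.array([np.cos(.2176),np.sin(.2176)]);r=np.array([.6051,-.2782]);d=s['eef_pos'][:2]-r
print(d@u,d@[-u[1],u[0]])
snap('top','slide2');w=cv2.resize(cv2.imread('pics/slide2.png')[100:300,340:560],None,fx=3,fy=3);cv2.imwrite('pics/s2.png',w[:600])"
```

```text
time: 12.15
eef_pos: [0.4864, -0.3048, 0.0396]
tcp_rot: [-0.109, 0.994, 0.0, -0.0]
contact_force: [-5.1, -1.4, 3.5]
opening: 0.22
finger_force: 98.9
time: 12.85
eef_pos: [0.5066, -0.3003, 0.0395]
tcp_rot: [-0.108, 0.994, -0.0, 0.001]
contact_force: [0.4, -1.0, 1.9]
opening: 0.217
finger_force: 98.5
[ 0.35966418 -1.016999    1.87016287] [-0.02738901 -0.0587556   0.02578348] [ 0.50656204 -0.30031386  0.0395499 ]
-0.10098836714372901 -0.00031933491798044806
```

View pics/s2.png

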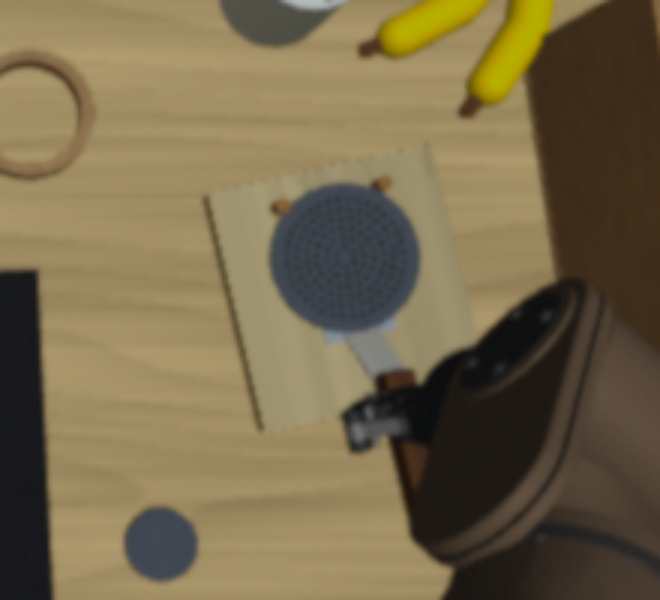

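The blade is fully under the grille, with the grille still against the dowels. Now a gentle lift.

```bash
python3 -m crank '[[0,0,-0.1,0,0,0],[0,0,-0.3,0,0,0],[0,0,-0.6,0,0,0],[0,0,-1.0,0,0,0],[0,0,-1.5,0,0,0],[0,0,-2.1,0,0,0],[0,0,-2.7,0,0,0],[0,0,-3.2,0,0,0],[0,0,-3.6,0,0,0],[0,0,-3.8,0,0,0]]'; python3 -m crank '[[0,0,-0.3,0,0,0],[0,0,-0.8,0,0,0],[0,0,-1.4,0,0,0],[0,0,-2.0,0,0,0],[0,0,-2.6,0,0,0],[0,0,-3.2,0,0,0],[0,0,-3.7,0,0,0],[0,0,-4.0,0,0,0],[0,0,-4.2,0,0,0],[0,0,-4.2,0,0,0]]'
cat > gril.py <<'E'
from h import *
def meas(f,x,y,zz,dz=.012,rad=.075):
    z=load(f);c=cloud(z)
    k=((np.hypot(c[...,0]-x,c[...,1]-y)<rad)&(abs(c[...,2]-zz)<dz)&(z["p"].max(2)<110)).astype(np.uint8)
    k=cv2.morphologyEx(k,cv2.MORPH_OPEN,np.ones((7,7)))
    n,l,st,ce=cv2.connectedComponentsWithStats(k);i=1+st[1:,4].argmax()
    cnt=max(cv2.findContours((l==i).astype(np.uint8),0,1)[0],key=len)[:,0]
    P=c[l==i];zt=np.median(P[:,2])
    print("grille",cv2.fitEllipse(onz(z,cnt,zt)[:,:2].astype(np.float32)*1000),"ztop",zt.round(4),"slopes",np.linalg.lstsq(np.c_[P[:,:2]-[x,y],np.ones(len(P))],P[:,2],rcond=None)[0][:2].round(4),len(P))
E
python3 - <<'E'
from gril import *
s=ctrl.get_state();print(s['contact_force'],s['wrist_torque'],s['eef_pos'])
snap('top','lift');meas('lift',.605,-.278,s['eef_pos'][2]-.0115)
E
```

```text
time: 13.9
eef_pos: [0.506, -0.3007, 0.0782]
tcp_rot: [-0.108, 0.994, -0.0, 0.0]
contact_force: [0.4, 0.5, -2.9]
opening: 0.219
finger_force: 98.1
time: 14.9
eef_pos: [0.5058, -0.3006, 0.1198]
tcp_rot: [-0.108, 0.994, -0.0, 0.0]
contact_force: [-0.0, 0.1, -3.0]
opening: 0.219
finger_force: 98.0
[-0.02529866  0.09658079 -3.02396295] [-0.10738733  0.2270197  -0.02966921] [ 0.50583747 -0.30057079  0.11981219]
grille ((603.111328125, -278.6352844238281), (95.74553680419922, 100.35897827148438), 149.70831298828125) ztop 0.1075 slopes [-0.0036  0.0015] 2279
```

Run:
```python
from h import *
go([.4782,.2460,.12],.138)
```

```text
shift cm [-9.090e+00  5.395e+01 -5.000e-02] rot [ 0.0001 -0.0001  0.0792]
```

```bash
python3 -m crank '[[-0.07,0.4,0,0,0,0],[-0.2,1.2,0,0,0,0],[-0.39,2.3,0,0,0,0],[-0.62,3.7,0,0,0,0],[-0.91,5.4,0,0,0,0],[-1.23,7.3,0,0,0,0],[-1.57,9.3,0,0,0,0],[-1.9,11.3,0,0,0,0],[-2.24,13.3,0,0,0,0],[-2.58,15.3,0,0,0,0]]' && python3 -m crank '[[-0.34,2,0,0,0,0],[-0.67,4,0,0,0,0],[-1.01,6,0,0,0,0],[-1.35,8,0,0,0,0],[-1.68,10,0,0,0,0],[-2.02,12,0,0,0,0],[-2.36,14,0,0,0,0],[-2.7,16,0,0,0,0],[-3.03,18,0,0,0,0],[-3.37,20,0,0,0,0]]' && python3 -m crank '[[-0.34,2,0,0,0,0],[-0.67,4,0,0,0,0],[-1.01,6,0,0,0,0],[-1.35,8,0,0,0,0],[-1.68,10,0,0,0,0],[-2,11.9,0,0,0,0],[-2.29,13.6,0,0,0,0],[-2.53,15,0,0,0,0],[-2.71,16.1,0,0,0,0],[-2.83,16.8,0,0,0,0]]' && python3 -m crank '[[-0.05,0.3,0,0,0,0.005],[-0.1,0.6,0,0,0,0.012],[-0.15,0.9,0,0,0,0.022],[-0.2,1.2,0,0,0,0.034],[-0.25,1.5,0,0,0,0.048],[-0.3,1.7,0,0,0,0.06],[-0.3,1.8,0,0,0,0.07],[-0.3,1.85,0,0,0,0.077],[-0.3,1.85,0,0,0,0.08],[-0.3,1.85,0,0,0,0.08]]'
python3 - <<'E'
from gril import *
s=ctrl.get_state();print(s['contact_force'],s['eef_pos']);go([.4782,.2460,.12],.138)
snap('top','atrack');meas('atrack',.578,.26,s['eef_pos'][2]-.0115)
z=load('atrack');c=cloud(z);q=c[(abs(c[...,0]-.5784)<.08)&(abs(c[...,1]-.26)<.08)&(abs(c[...,2]-.05)<.006)];print(len(q),cv2.minAreaRect(q[:,:2].astype(np.float32)*1000))
E
```

```text
time: 15.95
eef_pos: [0.4975, -0.1432, 0.1195]
tcp_rot: [-0.109, 0.994, 0.0, -0.0]
contact_force: [-0.0, 0.6, -3.5]
opening: 0.215
finger_force: 98.0
time: 16.95
eef_pos: [0.4868, 0.0591, 0.1196]
tcp_rot: [-0.109, 0.994, 0.0, -0.0]
contact_force: [0.3, -0.0, -2.4]
opening: 0.216
finger_force: 98.0
time: 17.95
eef_pos: [0.4787, 0.2283, 0.1195]
tcp_rot: [-0.109, 0.994, 0.0, -0.0]
contact_force: [0.5, -0.4, -3.3]
opening: 0.214
finger_force: 98.0
time: 18.95
eef_pos: [0.4782, 0.2459, 0.1195]
tcp_rot: [-0.068, 0.998, -0.0, 0.0]
contact_force: [-0.1, -0.5, -1.7]
opening: 0.217
finger_force: 98.0
[-0.07650956 -0.54273604 -1.70618879] [0.47816009 0.24588246 0.11954429]
shift cm [-0.01  0.01 -0.05] rot [-0.      0.     -0.0009]
grille ((577.5133056640625, 259.09075927734375), (98.51976776123047, 101.23225402832031), 152.1491241455078) ztop 0.1072 slopes [-0.0062  0.0006] 2409
271 ((582.6351928710938, 221.1530303955078), (99.53330993652344, 10.959835052490234), 8.020400047302246)
```

```bash
python3 -m crank '[[0,0,0.3,0,0,0],[0,0,0.9,0,0,0],[0,0,1.7,0,0,0],[0,0,2.5,0,0,0],[0,0,3.2,0,0,0],[0,0,3.8,0,0,0],[0,0,4.2,0,0,0],[0,0,4.5,0,0,0],[0,0,4.7,0,0,0],[0,0,4.8,0,0,0]]' && python3 -m crank '[[0,0,0.08,0,0,0],[0,0,0.16,0,0,0],[0,0,0.24,0,0,0],[0,0,0.32,0,0,0],[0,0,0.4,0,0,0],[0,0,0.5,0,0,0],[0,0,0.6,0,0,0],[0,0,0.6,0,0,0]]'
python3 - <<'E'
from gril import *
s=ctrl.get_state();print(s['contact_force'],s['wrist_torque'],s['eef_pos']);
snap('top','down');meas('down',.578,.26,.0555)
E
```

```text
time: 20.0
eef_pos: [0.4782, 0.2459, 0.0715]
tcp_rot: [-0.069, 0.998, 0.0, 0.0]
contact_force: [0.8, -0.7, -2.8]
opening: 0.219
finger_force: 98.0
time: 20.8
eef_pos: [0.4781, 0.2459, 0.0654]
tcp_rot: [-0.069, 0.998, -0.0, -0.0]
contact_force: [-0.2, 0.1, -1.6]
opening: 0.215
finger_force: 98.1
[-0.22853396  0.1477198  -1.6108514 ] [0.00927089 0.09864548 0.00090149] [0.4781146  0.24587251 0.06541321]
grille ((578.9806518554688, 258.6557922363281), (100.71537780761719, 102.2532958984375), 174.25978088378906) ztop 0.0568 slopes [-0.0027  0.0039] 2161
```

```bash
python3 -m crank '[[0,0,0.2,0,0,0],[0,0,0.5,0,0,0],[0,0,0.7,0,0,0],[0,0,0.7,0,0,0],[0.3,0,0.7,0,0,0],[0.9,0,0.7,0,0,0],[1.7,0,0.7,0,0,0],[2.7,0,0.7,0,0,0],[3.7,0,0.7,0,0,0],[4.7,0,0.7,0,0,0]]' && python3 -m crank '[[1,0,0,0,0,0],[2,0,0,0,0,0],[3,0,0,0,0,0],[3.8,0,0,0,0,0],[4.4,0,0,0,0,0],[4.8,0,0,0,0,0],[4.8,0,0,0,0,0],[4.8,0,0,0,0,0]]'
python3 - <<'E'
from gril import *
s=ctrl.get_state();print(s['contact_force'],s['wrist_torque'],s['eef_pos']);
snap('top','out');meas('out',.578,.26,.0555)
w=cv2.resize(cv2.imread('pics/out.png')[130:330,100:320],None,fx=3,fy=3);cv2.imwrite('pics/o.png',w[:600])
go([.384,.233,.12],.138)
E
```

```text
time: 21.85
eef_pos: [0.4304, 0.2393, 0.0585]
tcp_rot: [-0.069, 0.998, -0.0, -0.0]
contact_force: [0.7, -0.3, -1.5]
opening: 0.219
finger_force: 98.1
time: 22.65
eef_pos: [0.3844, 0.233, 0.0587]
tcp_rot: [-0.069, 0.998, 0.0, 0.0]
contact_force: [0.4, 0.8, -1.6]
opening: 0.216
finger_force: 98.1
[ 0.44132955  0.7675932  -1.60114526] [0.02568005 0.08099569 0.01263761] [0.38436142 0.2329803  0.05869536]
grille ((578.4459228515625, 257.9102478027344), (99.85821533203125, 103.0711669921875), 24.515562057495117) ztop 0.0569 slopes [-0.003  0.007] 2168
shift cm [ 0.04  0.01 -6.13] rot [ 0.0001  0.0007 -0.0009]
```

View pics/o.png

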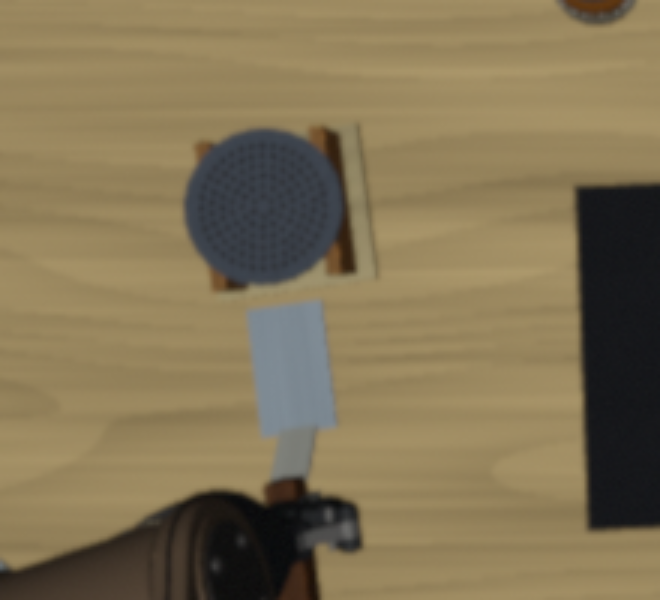

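The grille lies flat and centred on both rails (crop (263,206)), and the blade is clear at (293,368). Now return the spatula.

```bash
python3 -m crank '[[0.2,0,-1,0,0,0],[0.2,0,-3,0,0,0],[0.2,0,-4,0,0,0],[0.2,0,-4,0,0,0],[0.2,0,-4,0,0,0]]'
python3 - <<'E'
from h import *
go([.4533,-.0089,.06],.05)
E
```

```text
time: 23.2
eef_pos: [0.3822, 0.2326, 0.0987]
tcp_rot: [-0.068, 0.998, 0.0, 0.0]
contact_force: [0.1, -0.2, -0.9]
opening: 0.22
finger_force: 98.2
shift cm [ -3.74 -24.9    3.87] rot [0.0001 0.0006 0.0871]
```

```bash
python3 -m crank '[[-0.4,-3,0,0,0,0],[-1,-7,0,0,0,0.02],[-1.7,-11,0.5,0,0,0.04],[-2.4,-16,1.5,0,0,0.06],[-3.2,-21,2.5,0,0,0.08],[-3.7,-24,3.5,0,0,0.087],[-3.7,-24.9,3.9,0,0,0.087],[-3.7,-24.9,3.9,0,0,0.087],[-3.7,-24.9,3.9,0,0,0.087],[-3.7,-24.9,3.9,0,0,0.087]]' && python3 -m crank '[[0,0,0.8,0,0,0],[0,0,1.7,0,0,0],[0,0,2.5,0,0,0],[0,0,3,0,0,0],[0,0,3.3,0,0,0],[0,0,3.3,0,0,0],[0,0,3.3,0,0,0]]'
python3 - <<'E'
from h import *
go([.4533,-.0089,.024],.05);print(ctrl.get_state()['contact_force'])
E
```

```text
time: 24.2
eef_pos: [0.4524, -0.0077, 0.0595]
tcp_rot: [-0.026, 1.0, 0.0, -0.0]
contact_force: [-0.9, 0.1, -1.0]
opening: 0.22
finger_force: 98.5
time: 24.9
eef_pos: [0.453, -0.0091, 0.0266]
tcp_rot: [-0.025, 1.0, -0.0, 0.0]
contact_force: [-1.2, -0.4, -1.4]
opening: 0.212
finger_force: 98.5
shift cm [-0.03  0.01  0.26] rot [-0.0001  0.0002  0.0001]
[-1.21872974 -0.42361768 -1.44814613]
```

```bash
python3 -m crank '[[0,0,0.05,0,0,0],[0,0,0.1,0,0,0],[0,0,0.15,0,0,0],[0,0,0.2,0,0,0],[0,0,0.23,0,0,0],[0,0,0.23,0,0,0]]' && python3 -m crank '[[0,0,0.03,0,0,0],[0,0,0.05,0,0,0],[0,0,0.05,0,0,0]]'
```

```text
time: 25.5
eef_pos: [0.4527, -0.0089, 0.0242]
tcp_rot: [-0.025, 1.0, 0.0, -0.0]
contact_force: [0.5, 0.4, -2.0]
opening: 0.218
finger_force: 98.5
time: 25.8
eef_pos: [0.4528, -0.009, 0.0238]
tcp_rot: [-0.025, 1.0, -0.0, 0.0]
contact_force: [-1.1, 0.2, -0.0]
opening: 0.218
finger_force: 98.5
```

Contact with the mat is light. Release and retreat upward, then check.

```bash
python3 -m crank '[[0,0,0.02,0,0,0],[0,0,0.02,0,0,0],[0,0,0.02,0,0,0],[0,0,0.02,0,0,0],[0,0,0.02,0,0,0],[0,0,0.02,0,0,0]]' 0.6 && python3 -m crank '[[0,0,-0.5,0,0,0],[0,0,-1.5,0,0,0],[0,0,-4,0,0,0],[0,0,-8,0,0,0],[0,0,-12,0,0,0],[0,0,-16,0,0,0],[0,0,-16,0,0,0],[0,0,-16,0,0,0],[0,0,-16,0,0,0]]'
python3 - <<'E'
from gril import *
snap("wrist","fin");snap("top","fint")
c=cloud(load("fin"));z=load("fin")
H=c[(abs(c[...,0]-.43)<.1)&(abs(c[...,1]+.01)<.05)&(c[...,2]>.045)&(c[...,2]<.07)]
print(len(H),cv2.minAreaRect(H[:,:2].astype(np.float32)*1000))
near=(c[...,0]>.33)&(c[...,0]<.61)&(abs(c[...,1]+.01)<.1)
B=c[near&(c[...,2]<.015)&(z["p"].max(2)>110)&(z["p"][...,0]>z["p"][...,2]*1.02)];print(cv2.minAreaRect(B[:,:2].astype(np.float32)*1000),np.percentile(B[:,2],[5,50,95]))
meas('fin',.578,.26,.0555);meas('fint',.578,.26,.0555)
E
```

```text
time: 26.4
eef_pos: [0.4528, -0.0089, 0.0235]
tcp_rot: [-0.025, 1.0, -0.0, 0.0]
contact_force: [0.0, 0.8, -0.7]
opening: 0.598
finger_force: 0.0
time: 27.3
eef_pos: [0.4518, -0.0087, 0.1825]
tcp_rot: [-0.025, 1.0, 0.0, -0.001]
contact_force: [-0.7, -0.5, 0.0]
opening: 0.6
finger_force: 0.0
2972 ((425.0243835449219, -10.471731185913086), (99.28817749023438, 19.910053253173828), 3.3622496128082275)
((542.7219848632812, -4.359029769897461), (88.17524719238281, 51.516841888427734), 2.847090005874634) [0.00320349 0.00455726 0.00570078]
grille ((578.67041015625, 258.013427734375), (101.12236022949219, 103.17241668701172), 141.3653564453125) ztop 0.0563 slopes [-0.      0.0037] 7322
grille ((578.2388916015625, 258.4359130859375), (99.48467254638672, 103.20068359375), 35.10662078857422) ztop 0.0569 slopes [-0.001   0.0054] 2148
```

View pics/fin.png

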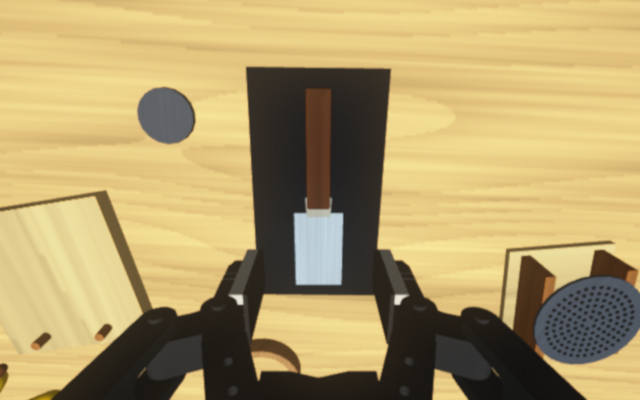

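The spatula lies flat within the mat (handle (318,150), blade (318,248)). The grille is level on both rails, about 1–2 mm off centre.

```bash
python3 -c "
from plant import ctrl
print(ctrl.sign_off())"
```

```text
the job is handed in; nothing more can be done
None
```

The job is handed in: the grille lies flat across both rails, about 1–2 mm off centre by the cameras, and the spatula is back flat on its mat pointing the same way, finished at about 27 s of the 64 s allowed.

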